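# Set the signing guide and hold the photograph home

## Task

Get the mounted photograph ready for signing: slide the signing guide along its rail until its fin is in line with the marker clip. Then push the photograph along its channel against the sprung plunger until it sits squarely on the two steel stop lugs, and finish while still pressing it firmly against them, because the spring pushes it back if you let go. Keep the photograph flat on the bed and leave the guide where you set it and the other things on the desk as they are.

Things in the scene. Friction and masses are not known exactly. Their poses are not given: they have to be found in the camera images.
- jig: plywood signing jig fixed on the table. Origin on the table under the channel's middle line; +x (roughly away from the robot) is the push direction, +y its left. Bed 12 mm thick, x -165 to 125 mm, y -137 to 137 mm. Two fences, tops 26 mm above the table, at y 47 to 57 and -57 to -47, x -130 to 70 mm, form a 94 mm wide channel along x
- panel: the mounted photograph to be signed: loose, smooth rigid board (slides easily) 110 mm (its x) x 90 mm (its y) x 18 mm thick, about 0.16 kg, lying picture up on the bed in the channel, short of the plunger. Origin at the centre of its underside; axes as the jig's within a degree. It is home with its origin at x = 5 mm of the jig
- panel_edge (a point): centre of the photograph's near edge face (towards the robot), half-way up its thickness: 55 mm in -x and 9 mm above its origin; a place to push it
- stop: the hard stop: two steel lugs, 18 mm wide and 18 mm high above the bed, at the channel's far end, centred 33 mm either side of the plunger. Origin on the bed's top, right above the jig's origin, axes as the jig's; the lugs' near faces stand at x = 60 mm
- plunger: sprung plunger: steel rod with a 16 mm brass head between the lugs, pointing to -x of the jig out of a black spring housing. Origin at the centre of the head's near face, 21.5 mm above the table; free it stands at x = 42 mm of the jig, 18 mm ahead of the lugs. It slides along x; the spring takes 5 N to start and 9.5 N when the photograph meets the lugs
- guide: signing guide: aluminium carriage 38 x 26 mm on a rail along the jig's x at y = 85 mm, left of the channel, with an upright black fin and a steel tongue 10 mm wide reaching 61 mm to the right over the photograph, 34 to 37 mm above the table. Slides from x = -45 to 70 mm of the jig, about 2 N friction, stays where left. Origin under the carriage, 18 mm above the table
- guide_grip (a point): middle of the signing guide's fin, 52 mm above the table. The fin is 12 mm thick (along the jig's x) and 24 mm wide (along y), from 32 to 67 mm above the table; the carriage below it, 38 mm long, has its top at 32 mm
- clip: marker clip: small dark steel clip fixed on the jig's left margin, y = 122 mm of the jig, outside the rail; foot 8 x 16 mm, upright 6 x 12 mm, its top 40 mm above the table. Origin at the centre of its underside, 12 mm above the table. The fin is in line when it has the clip's x in the jig; it starts 25 mm or more short of it, nearer the robot
- pen: capped marker pen, 130 mm long, 12 mm thick, lying on the jig's right margin (-y side)
- spare_pen: a second such pen, lying on the table left of the jig
- spare_panel: smaller mounted photograph, 90 x 70 x 18 mm, lying on the table right of the jig; not to be used
- tape: cardboard tape roll, 90 mm across, 25 mm high, lying on the table left of the jig
- stapler: desk stapler, 125 x 34 x 45 mm, on the table right of the jig
- stamp: hand stamp, 46 x 30 mm foot, 68 mm high with a round handle, on the table right of the jig

How it is judged:
By the outcome, as a careful person would: the job done as asked, in the order asked, and still so for the second after the job is handed in, while the arm keeps its last pose, push and grip.
It also fails if it takes over 51 s, if anything falls off the work surface, if the arm or the gripper's body presses on something with over 40 N, if the wrist force passes 120 N, or if a joint passes its speed limit or range.

## Robot

A 6-joint arm with a two-finger parallel gripper is mounted at the origin on the work surface. World frame = base frame: x ahead of the robot, y to its left, z up, the work surface at z = 0. Lengths are in m, angles in rad, forces in N, time in s.
With the tool pointing down it reaches from about 0.375 to 0.825 m from the base axis. Payload 5.5 kg.
Tool frame: the origin (TCP) lies midway between the tips of the shut fingers; the grasp point (between the pads) lies 19 mm behind it (arm.hold_point_z is the distance from the TCP to the grasp point, in m); z points along the fingers, y is the line along which they close (so a half turn about z gives the same grasp; the last joint's range is limited). The gripper opens to 85 mm and grips with 20 to 120 N. Pads are 22 mm wide; open, the fingers measure 114 mm over their backs; the gripper's body (76 mm by 85 mm) begins 54 mm behind the grasp point. The pads swing forward as they close: fully open they stand 13 mm farther back than shut.
Start: joints at [1.29, 0.314, -0.047, 1.21, 0, 1.571], TCP at [0.166, 0.576, 0.231] pointing down, gripper open.
Joint ranges: [-2.67, 2.67], [-0.69, 1.73], [-1.03, 1.25], [-2.08, 2.16], [-1.42, 1.45], [-3.14, 3.14]. Speed limits (rad/s): [2.39, 2.39, 3.01, 3.14, 3.14, 3.14].

## Interface

Orientations are given as a unit quaternion [w, x, y, z].
In Python, from cell import arm gives the robot as it stands. The module is installed in compiled form; this text tells all that it offers.
- The arm moves only by the tool apply_moves, never from a script. Its argument "increments" is a list of rows, each a list of 5 numbers: the shift along the world's x, y, z in units of 0.4 m (1.0 is 0.4 m), then the turn about the world's z in units of 180 degrees (1.0 is 180 degrees), then the closure, from 0 (fully open) to 1 (shut). In form: [[dx, dy, dz, spin, jaw], ...]. A call has 1 to 5 rows; each row shifts and turns the commanded pose from where the row before left it; what a row does not reach is not made up. A row lasts 1/10 s, in which the tool goes at most 50 mm and 8.59 degrees, less where a joint would pass 70% of its speed; a pose out of reach is approached as far as the arm can. A call with a number of a shift or a turn outside -1 to 1 is refused whole. A call with a gripper value outside its range is refused whole. The fingers move at their own pace and stop on an object; "newtons" is the grip in N (left out, the last holds). Time passes only in rows, so rows that do not move let the fingers close. It gives the time, the measured TCP pose, the force, the opening and the grip force at its end, in the units of the state.
- arm.read_state(): the state, without advancing time (a new reading comes with each control period).
- arm.grab_frame(name): name is "scene" or "top" or "wrist"; returns a dict with "pixels" (480x640x3 uint8, blue, green, red), "vfov" (degrees; the focal length in pixels is half the picture's height over the tangent of half this angle, whatever the lens; pixels are square), "cx", "cy" (the principal point, pixels), "world_to_cam" (4x4, takes a point from world to camera coordinates). Camera axes: x right, y up, looking along -z (the intrinsics and any distortion apply to the point x, -y, -z); pixel columns grow to the right and rows downward; lengths in m; the calibration is good to about 2 mm. A picture is of the moment at which its call begins. There is no depth.
- arm.sign_off(): hands the job in; it is judged then, once.
The state is a dict: "time_s": time; "qpos": joint angles; "joint_velocities": joint speeds; "effort": joint torques, N m; "ee_pos": TCP position; "eef_rot": TCP orientation; "contact_force": force on the tool from outside, world axes, zero at the start; "ft_torque": the same for the moment, N m; "grip_width": finger opening in m; "grasp_force": force on a finger pad.
Only numpy, scipy, OpenCV 4.12 (cv2) and the standard library are available. Lean on these libraries where they do the work, as an engineer would, in place of code of your own. Each camera call takes 0.05 s, during which the arm holds its last target. There are 200 camera calls.

## Working session

There is one attempt and no reset: what is moved stays moved. The work goes in short steps, Python scripts to look and compute and a tool call to move; the robot and the scene stay as the last step left them, time stands still between calls to the robot, and variables do not carry over. Pictures are saved under pics/ and viewed, at most 10 in all, crops included, and the job is handed in when it is done.

Besides the shell and the picture viewer there is one more tool, called after "Emit:" by a JSON object that holds its "fn" and its "kwargs". apply_moves: Moves the arm, as the interface text tells. Shifts and turns lie within -1 to 1; 1 stands for 0.4 m of shift or 180 degrees of turn. Its arguments: {"type":"object","properties":{"increments":{"type":"array","items":{"type":"array","items":{"type":"number","minimum":-1,"maximum":1}}},"newtons":{"type":"number"}},"required":["increments"]}

```bash
mkdir -p pics; cat > h.py <<'E'
import numpy as np, cv2
from cell import arm
def grab(n,save=None):
    f=arm.grab_frame(n)
    if save: cv2.imwrite('pics/'+save,f['pixels'])
    return f
def ray(f,u,v):
    fl=240/np.tan(np.radians(f['vfov'])/2)
    d=np.array([(u-f['cx'])/fl,-(v-f['cy'])/fl,-1.])
    T=np.linalg.inv(np.array(f['world_to_cam']))
    return T[:3,3],T[:3,:3]@d
def onz(f,u,v,z):
    o,d=ray(f,u,v); return o+d*(z-o[2])/d[2]
def proj(f,p):
    fl=240/np.tan(np.radians(f['vfov'])/2)
    c=(np.array(f['world_to_cam'])@np.r_[p,1])[:3]
    return np.array([f['cx']+fl*c[0]/-c[2], f['cy']-fl*c[1]/-c[2]])
E
python3 - <<'E'
from h import *
for n in('top','scene'):
    f=grab(n,n+'1.png'); print(n,{k:v for k,v in f.items() if k!='pixels'})
print(arm.read_state(),arm.hold_point_z)
E
```

```text
top {'vfov': 48.150262751956376, 'cx': 323.60365672533607, 'cy': 238.54684302285648, 'world_to_cam': array([[ 0.00754314, -0.99975127, -0.02098802,  0.04577691],
       [ 0.98382559,  0.00366326,  0.17909157, -0.60500266],
       [-0.17897014, -0.02199946,  0.98360852, -1.05543851],
       [ 0.        ,  0.        ,  0.        ,  1.        ]])}
scene {'vfov': 51.604328433249776, 'cx': 321.5542310671784, 'cy': 234.64865603795826, 'world_to_cam': array([[-0.39918265,  0.91664409, -0.0204162 ,  0.21009294],
       [-0.51918862, -0.20763232,  0.82905488,  0.26225879],
       [ 0.7557092 ,  0.34154419,  0.5587944 , -1.38782031],
       [ 0.        ,  0.        ,  0.        ,  1.        ]])}
{'time_s': 0.1, 'qpos': array([ 1.29000719e+00,  3.14156137e-01, -4.79694682e-02,  1.21019179e+00,
       -2.75077427e-08,  1.57079883e+00]), 'joint_velocities': array([-6.05332853e-05, -7.95150215e-04,  2.12487758e-03, -1.61245231e-04,
       -5.23004193e-04, -1.02461013e-03]), 'effort': array([-1.95519365e-04, -5.40767670e+01,  3.40540087e+01,  1.11306942e-02,
       -7.01569047e-05,  2.01966252e-06]), 'ee_pos': array([0.16612654, 0.5760104 , 0.23052449]), 'eef_rot': array([-1.06409581e-04,  1.39935008e-01,  9.90160399e-01, -7.53051091e-04]), 'contact_force': array([-1.04252043, -0.28923617,  0.52237261]), 'ft_torque': array([-0.01543467, -0.01814772, -0.07942222]), 'grasp_force': 0.0, 'grip_width': 0.08541425651502683} 0.0187
```

View pics/top1.png

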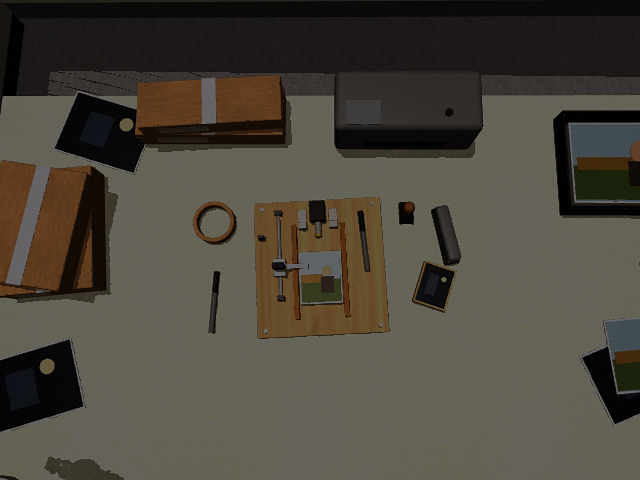

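View pics/scene1.png

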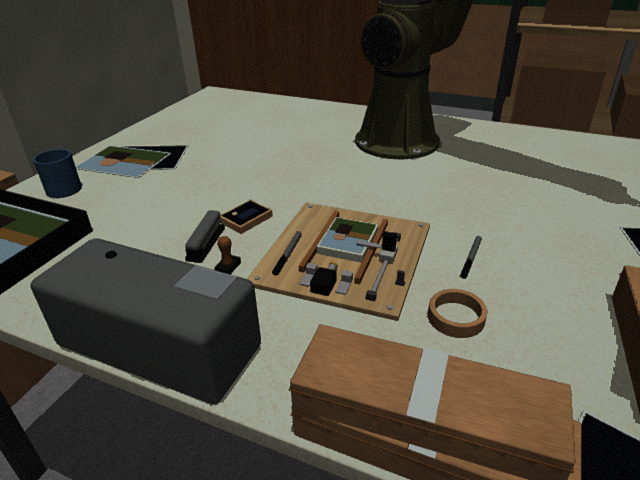

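The top view shows the jig with corners near (255,203), (380,198), (388,332) and (257,338). The fin is near (279,267), the clip near (262,238), and the photograph is centred near (321,278).

```bash
cat > m.py <<'E'
from h import *
def jig(f):
    p=f['pixels']; hsv=cv2.cvtColor(p,cv2.COLOR_BGR2HSV)
    m=((hsv[...,1]>90)&(hsv[...,2]>60)).astype(np.uint8)
    m=cv2.morphologyEx(m,cv2.MORPH_CLOSE,np.ones((9,9)))
    m[:, :245]=0; m[:, 395:]=0; m[:190]=0; m[345:]=0
    c=max(cv2.findContours(m,cv2.RETR_EXTERNAL,cv2.CHAIN_APPROX_NONE)[0],key=cv2.contourArea)
    h=cv2.convexHull(c)[:,0]
    q=np.array([onz(f,u,v,.012)[:2] for u,v in h],np.float32)
    return cv2.minAreaRect(q),q
E
python3 - <<'E'
from m import *
f=grab('top')
(c,s,a),q=jig(f); print(c,s,a)
for n,u,v,z in(('fin',279,266,.067),('clip',262,238,.04),('panel',321,278,.03),('tl',255,203,.012),('tr',380,198,.012),('br',388,332,.012),('bl',257,338,.012)): print(n,onz(f,u,v,z))
cr=f['pixels'][190:345,240:400]; cv2.imwrite('pics/c.png',cv2.resize(cr,None,fx=3.8,fy=3.8,interpolation=cv2.INTER_CUBIC))
E
```

```text
(0.5537701845169067, 0.05811162292957306) (0.28874629735946655, 0.2745040953159332) 3.393509864807129
fin [0.54559801 0.13905153 0.067     ]
clip [0.60816916 0.17903546 0.04      ]
panel [0.5255807  0.05455996 0.03      ]
tl [0.69083097 0.20043018 0.012     ]
tr [ 0.70263291 -0.07180231  0.012     ]
br [ 0.41570101 -0.08517095  0.012     ]
bl [0.40136771 0.18742188 0.012     ]
```

View pics/c.png

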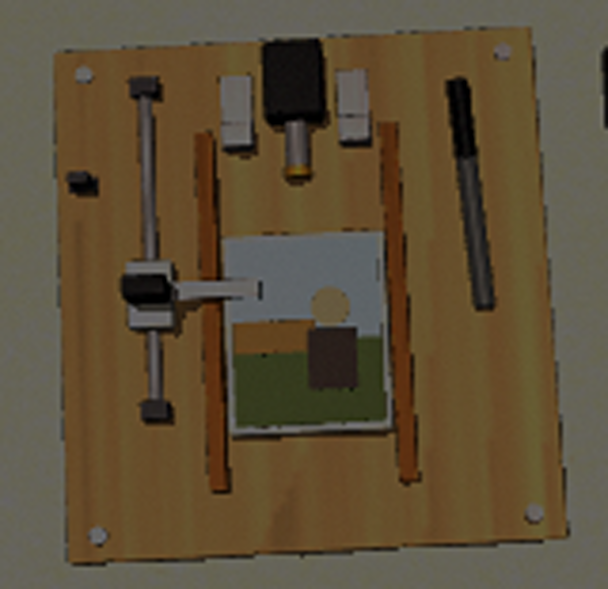

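The crop shows the fin top at full-image (278.4,265.5) and the clip top at (261.6,237.9). The bed measures 289 x 274.5 mm, which agrees with the given size. I'll move above the fin for close views.

Emit:
{"fn": "apply_moves", "kwargs": {"increments": [[0.063, -0.073, -0.005, -0.0264, 0], [0.063, -0.073, -0.005, -0.0264, 0], [0.063, -0.073, -0.005, -0.0264, 0], [0.063, -0.073, -0.005, -0.0264, 0], [0.063, -0.073, -0.005, -0.0264, 0]]}}

```text
time_s: 0.65
ee_pos: [0.2929, 0.4291, 0.221]
eef_rot: [0.0, 0.342, 0.94, -0.0]
contact_force: [1.2, -0.7, 0.3]
grip_width: 0.0853
grasp_force: 0.0
```

Emit:
{"fn": "apply_moves", "kwargs": {"increments": [[0.063, -0.073, -0.005, -0.0264, 0], [0.063, -0.073, -0.005, -0.0264, 0], [0.063, -0.073, -0.005, -0.0264, 0], [0.063, -0.073, -0.005, -0.0264, 0], [0.063, -0.073, -0.005, -0.0264, 0]]}}

```text
time_s: 1.15
ee_pos: [0.419, 0.2831, 0.2111]
eef_rot: [-0.0, 0.528, 0.849, -0.0]
contact_force: [-0.4, 0.2, 0.4]
grip_width: 0.0852
grasp_force: 0.0
```

Emit:
{"fn": "apply_moves", "kwargs": {"increments": [[0.063, -0.073, -0.005, -0.0264, 0], [0.063, -0.073, -0.005, -0.0264, 0], [0.063, -0.073, -0.005, -0.0264, 0], [0.063, -0.073, -0.005, -0.0264, 0], [0.063, -0.073, -0.005, -0.0264, 0]]}}

```text
time_s: 1.65
ee_pos: [0.5449, 0.1371, 0.201]
eef_rot: [-0.0, 0.692, 0.722, -0.0]
contact_force: [0.6, 0.0, 0.7]
grip_width: 0.0854
grasp_force: 0.0
```

```bash
python3 - <<'E'
from h import *
f=grab('wrist','w1.png'); print({k:v for k,v in f.items() if k!='pixels'}); np.save('w1.npy',f,allow_pickle=True)
s=arm.read_state();print(s['ee_pos'],s['eef_rot'],s['qpos'],s['contact_force'])
E
```

```text
{'vfov': 69.04205464197855, 'cx': 312.2782163599485, 'cy': 237.74759869935986, 'world_to_cam': array([[ 9.99107928e-01,  4.22220369e-02, -8.04298066e-04,
        -5.50080870e-01],
       [-4.04258304e-02,  9.50749908e-01, -3.07311512e-01,
        -7.75991321e-02],
       [-1.22106317e-02,  3.07069882e-01,  9.51608632e-01,
        -3.85501897e-01],
       [ 0.00000000e+00,  0.00000000e+00,  0.00000000e+00,
         1.00000000e+00]])}
[0.54844669 0.13298195 0.20057938] [ 2.04828469e-03  6.94475252e-01  7.19513519e-01 -4.73678902e-04] [ 0.24020714  0.25938876 -0.19019852  1.11982415 -0.00397007  1.77558933] [ 3.98507582 -4.04032733 -0.93238557]
```

View pics/w1.png

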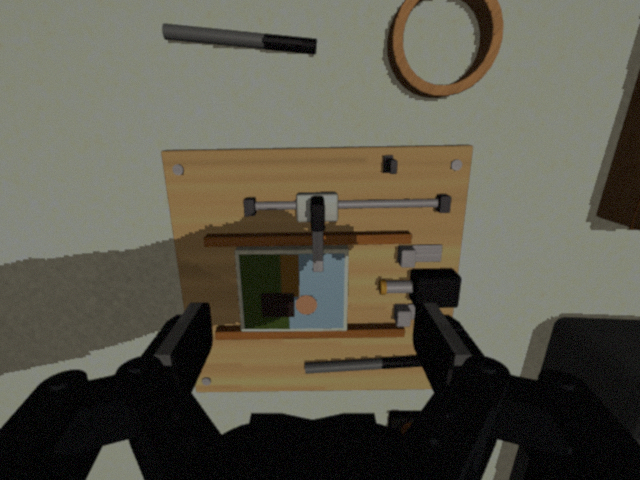

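The wrist view shows the clip near (390,165), the fin near (318,205), the photograph spanning (237..347, 250..331), and the plunger head near (383,286). I'll take a settled frame and measure it.

```bash
python3 - <<'E'
from h import *
grab('wrist');f=grab('wrist'); np.save('w2.npy',f,allow_pickle=True)
T=np.linalg.inv(f['world_to_cam']); print('cam',T[:3,3])
p=f['pixels']; hsv=cv2.cvtColor(p,cv2.COLOR_BGR2HSV)
wood=((hsv[...,1]>90)&(hsv[...,2]>50)).astype(np.uint8)
# top edge (y+) of bed: per column first wood row
cols=np.arange(185,455,3); rows=[]
for c in cols: rows.append(120+np.argmax(wood[120:,c]))
P=np.array([onz(f,c,r-.5,.012)[:2] for c,r in zip(cols,rows)],np.float32)
l=cv2.fitLine(P,cv2.DIST_HUBER,0,.001,.001).ravel(); print('left edge yaw',np.degrees(np.arctan2(l[1],l[0])),l)
for side in('L','R'):
    Q=[]
    for r in range(165,(300 if side=='L' else 265),2):
        x=np.flatnonzero(wood[r,150:500])+150
        Q.append(onz(f,(x.min()-.5 if side=='L' else x.max()+.5),r,.012)[:2])
    Q=np.array(Q,np.float32); k=cv2.fitLine(Q,cv2.DIST_HUBER,0,.001,.001).ravel(); print(side,'perp yaw',np.degrees(np.arctan2(k[1],k[0])),k)
# dark blobs
d=(p.max(2)<40).astype(np.uint8); d[300:]=0
n,lab,st,ce=cv2.connectedComponentsWithStats(d)
for i in range(1,n):
    if st[i,4]>25 and 150<ce[i,0]<480 and ce[i,1]>130: print(st[i],ce[i])
cv2.imwrite('pics/w2c.png',cv2.resize(p[140:340,230:480],None,fx=3,fy=3,interpolation=cv2.INTER_CUBIC))
s=arm.read_state();print(s['ee_pos'],s['contact_force'])
E
```

```text
cam [0.54341636 0.21369211 0.34200615]
left edge yaw 3.4050906 [0.99823457 0.05939507 0.54969674 0.1960808 ]
L perp yaw -86.73419 [ 0.05696819 -0.998376    0.40775913  0.10563147]
R perp yaw -86.79742 [ 0.05586642 -0.99843824  0.6928207   0.13597575]
[381 155  10  15 106] [385.35849057 161.83018868]
[434 192  13  17  70] [438.27142857 198.52857143]
[308 194  15  35 458] [315.01528384 211.30786026]
[205 231 105   5 277] [258.13357401 232.58122744]
[321 230  40   3  99] [340.5959596  231.01010101]
[379 230  28   1  28] [392.5 230. ]
[396 244  15  16  59] [400.3559322  249.16949153]
[ 238  253   55   47 1966] [260.69125127 277.04323499]
[ 408  267   52   33 1562] [433.36043534 283.08130602]
[0.54506714 0.13673825 0.20062902] [-1.09949869  0.06734514  0.42278625]
```

View pics/w2c.png

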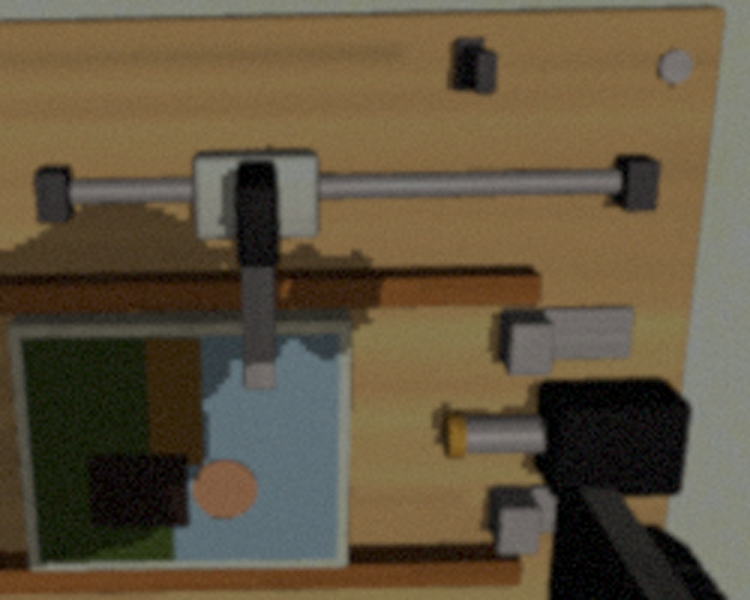

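The crop shows the clip top centred at full-image (391,163), the fin top near (315.5,214), and the tongue tip near (316.5,265). The photograph's near edge is at column ~237 and its far edge at ~346.

```bash
cat > j.py <<'E'
from h import *
yaw=np.radians(3.3); ex=np.array([np.cos(yaw),np.sin(yaw)]); ey=np.array([-ex[1],ex[0]])
pl=np.array([.54970,.19608]); L=np.array([.40776,.10563]); R=np.array([.69282,.13598])
xo=((L@ex+.165)+(R@ex-.125))/2; yo=pl@ey-.137
O=xo*ex+yo*ey
def tj(p): d=np.asarray(p)[:2]-O; return np.array([d@ex,d@ey])*1000
def tw(x,y): return O+(x*ex+y*ey)/1000
E
python3 - <<'E'
from j import *
f=np.load('w2.npy',allow_pickle=True).item()
print('O',O,'len',(R-L)@ex)
C=lambda a,b:(a/3+230-.33,b/3+140-.33)
for n,a,b,z in(('fin',257.5,222,.067),('tongue tip',260,375,.037),('clip',483,69,.04),('carrL',193,200,.032),('carrR',318,200,.032),('railL',52,195,.03),('plunger',446,435,.0215),('lug1',503,343,.03),('panel far',349,440,.03),('panel near',15,440,.03),('fenceL in',300,311,.026),('fenceR top',300,564,.026),('pnl top',200,318,.03),('pnl bottom',200,568,.03)):
    print(n,tj(onz(f,*C(a,b),z)).round(1))
t=grab('top')
for n,u,v,z in(('fin',278.4,265.5,.067),('clip',261.6,237.9,.04)): print('top',n,tj(onz(t,u,v,z)).round(1))
E
```

```text
O [0.57381521 0.06024293] len 0.28633438646221776
fin [-20.2  86.2]
tongue tip [-20.   29.2]
clip [ 44.6 122.9]
carrL [-39.4  84.6]
carrR [-1.6 83.9]
railL [-82.3  86.5]
plunger [42.4 -0.1]
lug1 [57.5 35.9]
panel far [8.9 2.8]
panel near [-100.7    4.8]
fenceL in [-6.8 46.5]
fenceR top [ -7.1 -46.1]
pnl top [-38.6  46.1]
pnl bottom [-41.5 -44.5]
top fin [-22.5  81.5]
top clip [ 41.4 117.5]
```

Emit:
{"fn": "apply_moves", "kwargs": {"increments": [[0.0085, 0.017, -0.07, 0.005, 0], [0, 0, -0.09, 0, 0], [0, 0, -0.09, 0, 0], [0, 0, -0.09, 0, 0], [0, 0, -0.0655, 0, 0]]}}

```text
time_s: 2.35
ee_pos: [0.5455, 0.1463, 0.037]
eef_rot: [-0.001, 0.684, 0.729, -0.001]
contact_force: [-0.6, 0.2, 0.3]
grip_width: 0.0858
grasp_force: 0.0
```

Emit:
{"fn": "apply_moves", "kwargs": {"increments": [[0, 0, 0, 0, 0.6], [0, 0, 0, 0, 0.8], [0, 0, 0, 0, 1], [0, 0, 0, 0, 1], [0, 0, 0, 0, 1]], "newtons": 25}}

```text
time_s: 2.85
ee_pos: [0.5487, 0.1457, 0.0405]
eef_rot: [0.001, 0.685, 0.729, 0.001]
contact_force: [-0.0, -0.5, 0.0]
grip_width: 0.0123
grasp_force: 0.0
```

Emit:
{"fn": "apply_moves", "kwargs": {"increments": [[0, 0, 0, 0, 1], [0, 0, 0, 0, 1], [0, 0, 0, 0, 1], [0, 0, 0, 0, 1], [0, 0, 0, 0, 1]]}}

```text
time_s: 3.35
ee_pos: [0.5487, 0.1456, 0.0405]
eef_rot: [0.0, 0.685, 0.728, 0.001]
contact_force: [-1.3, 0.9, 5.9]
grip_width: 0.0117
grasp_force: 29.6
```

```bash
python3 - <<'E'
from j import *
f=grab('wrist','w3.png'); s=arm.read_state(); print(s['ee_pos'],tj(s['ee_pos']),s['eef_rot'],s['contact_force'],s['grip_width'],s['grasp_force'])
E
```

```text
[0.54872348 0.14565984 0.04056643] [-20.13317969  86.71966212] [4.57940660e-04 6.85033326e-01 7.28510743e-01 1.10896508e-03] [-1.96962181  0.45906439  7.53963184] 0.011604568220243635 29.568555057048798
```

View pics/w3.png

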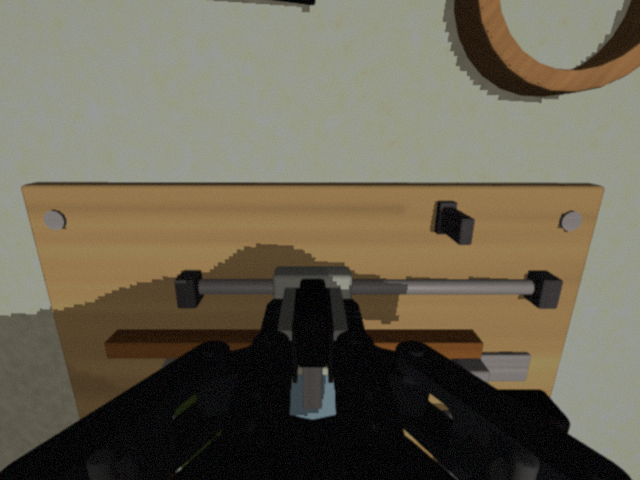

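The fin is gripped: opening 11.7 mm, TCP at jig x -20.1, which matches the camera measurement. I'll slide it 64.7 mm.

Emit:
{"fn": "apply_moves", "kwargs": {"increments": [[0.02, 0.0012, 0, 0, 1], [0.04, 0.0023, 0, 0, 1], [0.04, 0.0023, 0, 0, 1], [0.04, 0.0023, 0, 0, 1], [0.0215, 0.0012, 0, 0, 1]]}}

```text
time_s: 3.9
ee_pos: [0.614, 0.1495, 0.0406]
eef_rot: [0.0, 0.685, 0.728, 0.001]
contact_force: [-1.5, 1.3, 8.3]
grip_width: 0.0109
grasp_force: 29.8
```

Emit:
{"fn": "apply_moves", "kwargs": {"increments": [[0, 0, 0, 0, 1], [0, 0, 0, 0, 1], [0, 0, 0, 0, 1]]}}

```text
time_s: 4.2
ee_pos: [0.6141, 0.1495, 0.0406]
eef_rot: [0.001, 0.685, 0.729, 0.002]
contact_force: [1.9, 1.4, 4.6]
grip_width: 0.0114
grasp_force: 29.4
```

```bash
python3 - <<'E'
from j import *
f=grab('wrist','w4.png'); np.save('w4.npy',f,allow_pickle=True); s=arm.read_state(); print(s['ee_pos'],tj(s['ee_pos']),s['contact_force'],s['grip_width'],s['grasp_force'])
for n,p in (('clip top',(44.6,122)),('fin top',(44.6,85))):
    for z in(.012,.04,.067): print(n,z,proj(f,np.r_[tw(*p),z]).round(1))
cv2.imwrite('pics/w4c.png',cv2.resize(f['pixels'][170:370,200:450],None,fx=3,fy=3,interpolation=cv2.INTER_CUBIC))
E
```

```text
[0.61401215 0.14950605 0.04059557] [45.26863461 86.80121469] [1.93654841 0.58299319 4.73703442] 0.011110663445158079 29.36019390821457
clip top 0.012 [311.  215.5]
clip top 0.04 [310.9 231.7]
clip top 0.067 [310.9 253.9]
fin top 0.012 [310.8 282.7]
fin top 0.04 [310.7 308.9]
fin top 0.067 [310.7 344.1]
```

View pics/w4c.png

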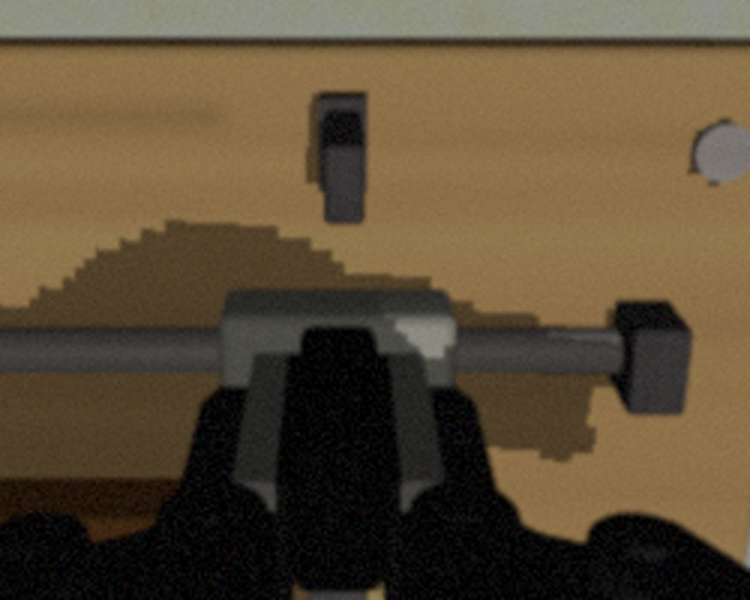

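The crop shows the clip top centred at column 344.5 and the fin and carriage centred near 338.5–339. I'll convert both to the jig frame.

```bash
python3 - <<'E'
from j import *
f=np.load('w4.npy',allow_pickle=True).item()
C=lambda a,b:(a/3+200-.33,b/3+170-.33)
for n,a,b,z in(('clip',344.5,184,.04),('clip foot',342,94,.012),('carr far edge',338.5,322,.032),('fin base',339,330,.034),('fin top',338.5,440,.067),('carrL',222,322,.032),('carrR',455,322,.032)):
    print(n,tj(onz(f,*C(a,b),z)).round(1))
E
```

```text
clip [ 46.1 122.3]
clip foot [ 45.9 129.4]
carr far edge [45.4 97.4]
fin base [45.5 96.9]
fin top [45.3 97.1]
carrL [27.2 97.3]
carrR [63.6 97.4]
```

Emit:
{"fn": "apply_moves", "kwargs": {"increments": [[0.0015, 0, 0, 0, 1], [0, 0, 0, 0, 1], [0, 0, 0, 0, 0.5], [0, 0, 0, 0, 0.5], [0, 0, 0, 0, 0.5]]}}

```text
time_s: 4.75
ee_pos: [0.6123, 0.1488, 0.0388]
eef_rot: [-0.0, 0.685, 0.729, -0.0]
contact_force: [0.4, -0.3, 0.5]
grip_width: 0.0426
grasp_force: 0.0
```

Emit:
{"fn": "apply_moves", "kwargs": {"increments": [[0, 0, 0, 0, 0.5], [0, 0, 0.03, 0, 0.5], [0, 0, 0.07, 0, 0.5], [0, 0, 0.1, 0, 0.5], [0, 0, 0.1, 0, 0.5]]}}

```text
time_s: 5.25
ee_pos: [0.6123, 0.1489, 0.1608]
eef_rot: [-0.0, 0.685, 0.729, -0.0]
contact_force: [1.4, 0.2, 0.4]
grip_width: 0.0427
grasp_force: 0.0
```

Emit:
{"fn": "apply_moves", "kwargs": {"increments": [[-0.0867, -0.0482, 0, 0, 1], [-0.0867, -0.0482, 0, 0, 1], [-0.0867, -0.0482, 0, 0, 1], [-0.0867, -0.0482, 0, 0, 1], [-0.0867, -0.0482, 0, 0, 1]]}}

```text
time_s: 5.75
ee_pos: [0.4382, 0.052, 0.1599]
eef_rot: [0.0, 0.685, 0.729, 0.0]
contact_force: [0.4, -0.8, 0.8]
grip_width: -0.0001
grasp_force: 0.0
```

Emit:
{"fn": "apply_moves", "kwargs": {"increments": [[0, 0, 0, 0, 1], [0, 0, 0, 0, 1]]}}

```text
time_s: 5.95
ee_pos: [0.4396, 0.0524, 0.1602]
eef_rot: [0.001, 0.685, 0.728, 0.001]
contact_force: [-0.1, 0.9, -0.2]
grip_width: -0.0001
grasp_force: 0.0
```

```bash
python3 - <<'E'
from j import *
f=grab('wrist','w5.png'); np.save('w5.npy',f,allow_pickle=True); s=arm.read_state(); print(s['ee_pos'],tj(s['ee_pos']),s['contact_force'],s['grip_width'])
T=np.linalg.inv(f['world_to_cam']); print('cam',T[:3,3])
E
```

```text
[0.44063097 0.05278371 0.16017152] [-133.39277068    0.21976938] [ 1.077402    0.21245829 -0.40567313] 7.259034203908019e-05
cam [0.43465979 0.13061928 0.30174786]
```

View pics/w5.png

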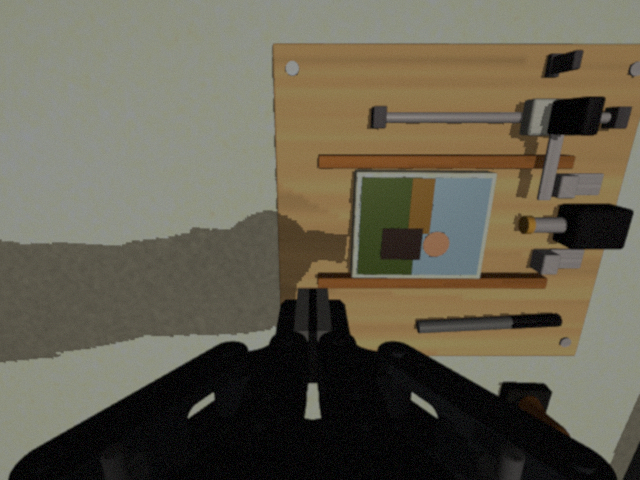

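The wrist view shows the guide moved level with the clip: tongue tip near (549,190), clip top near (572,62). The photograph is untouched, with its near edge at column ~354. The fingers are shut behind it.

```bash
python3 - <<'E'
from j import *
f=np.load('w5.npy',allow_pickle=True).item()
for n,a,b,z in(('tongue tip',549,194,.037),('clip top',571,62,.04),('plunger',520,225,.0215),('near',354,225,.03)): print(n,tj(onz(f,a,b,z)).round(1))
E
```

```text
tongue tip [47.3 28.6]
clip top [ 41.  119.6]
plunger [39.2 -0.5]
near [-100.5    1.5]
```

Emit:
{"fn": "apply_moves", "kwargs": {"increments": [[0, 0, -0.08, 0, 1], [0, 0, -0.09, 0, 1], [0, 0, -0.09, 0, 1], [0, 0, -0.07, 0, 1], [0, 0, -0.025, 0, 1]]}}

```text
time_s: 6.5
ee_pos: [0.4388, 0.053, 0.0148]
eef_rot: [-0.001, 0.685, 0.729, -0.001]
contact_force: [-0.6, 0.6, 0.6]
grip_width: 0.0001
grasp_force: 0.0
```

Emit:
{"fn": "apply_moves", "kwargs": {"increments": [[0, 0, 0, 0, 1], [0.01, 0.0006, 0, 0, 1], [0.01, 0.0006, 0, 0, 1], [0.01, 0.0006, 0, 0, 1], [0.01, 0.0006, 0, 0, 1]]}}

```text
time_s: 7.0
ee_pos: [0.4569, 0.0537, 0.018]
eef_rot: [0.001, 0.685, 0.729, 0.001]
contact_force: [-0.1, 0.3, -0.4]
grip_width: -0.0002
grasp_force: 0.0
```

```bash
python3 - <<'E'
from j import *
f=np.load('w5.npy',allow_pickle=True).item(); t=grab('top'); np.save('t5.npy',t,allow_pickle=True)
a=cv2.resize(t['pixels'][205:265,250:310],None,fx=6.5,fy=6.5,interpolation=cv2.INTER_CUBIC)
b=cv2.resize(f['pixels'][35:205,510:640],None,fx=3,fy=3,interpolation=cv2.INTER_CUBIC)
h=510; o=np.zeros((h,790,3),np.uint8); o[:390,:390]=a; o[:510,400:790]=b
cv2.imwrite('pics/cmp.png',o)
E
```

```text
(no output)
```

View pics/cmp.png

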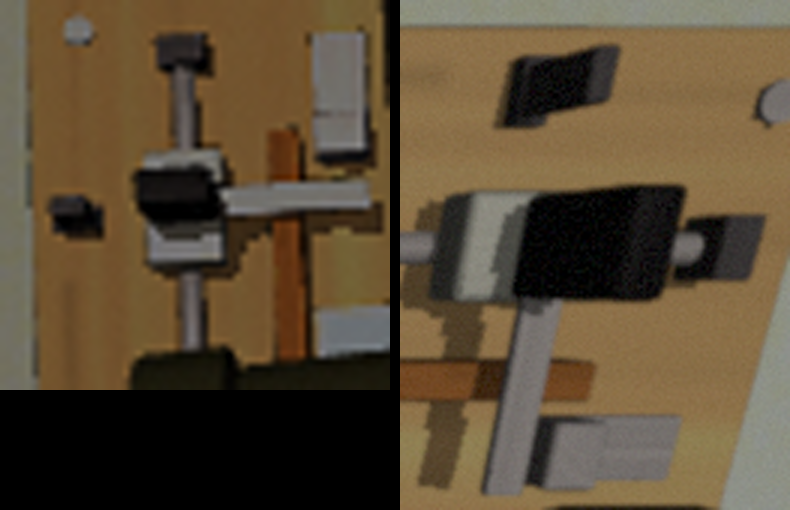

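The left panel (top camera) has the clip top at about (68,206) and the fin top at about (172,182). The right panel (wrist camera) has the clip top at (601,74), the fin top at (657,243) and the tongue tip at (503,490).

```bash
python3 - <<'E'
from j import *
f=np.load('w5.npy',allow_pickle=True).item(); t=np.load('t5.npy',allow_pickle=True).item()
A=lambda a,b:(250+a/6.5-.42,205+b/6.5-.42); B=lambda a,b:(510+(a-400)/3-.33,35+b/3-.33)
for n,a,b,z in(('clip',68,206,.04),('clip -x foot edge',85,237,.012),('fin',172,182,.067),('tongue tip',368,193,.037),('tongue mid',270,200,.037)): print('top',n,tj(onz(t,*A(a,b),z)).round(1))
for n,a,b,z in(('clip',601,74,.04),('clip foot -x mid',505,92,.012),('clip top -x edge',590,75,.04),('fin',657,243,.067),('fin top -x edge',630,243,.067),('tongue tip',503,490,.037),('tongue root',538,310,.037),('carr -x edge',472,245,.032)): print('wr',n,tj(onz(f,*B(a,b),z)).round(1))
E
```

```text
top clip [ 45.1 120.6]
top clip -x foot edge [ 39.7 119. ]
top fin [45.8 84. ]
top tongue tip [44.7 23.6]
top tongue mid [44.1 55.4]
wr clip [ 44.5 121.3]
wr clip foot -x mid [ 40.5 121.7]
wr clip top -x edge [ 42. 121.]
wr fin [45.5 84.6]
wr fin top -x edge [39.8 84.6]
wr tongue tip [44.1 25.5]
wr tongue root [43.4 69.9]
wr carr -x edge [27.4 84.9]
```

The guide sits within about 1 mm of the clip. Now I'll push the photograph.

Emit:
{"fn": "apply_moves", "kwargs": {"increments": [[0.012, 0.0007, 0, 0, 1], [0.014, 0.0008, 0, 0, 1], [0.014, 0.0008, 0, 0, 1], [0.014, 0.0008, 0, 0, 1], [0.012, 0.0007, 0, 0, 1]]}}

```text
time_s: 7.55
ee_pos: [0.4824, 0.0551, 0.0171]
eef_rot: [0.0, 0.685, 0.729, 0.0]
contact_force: [-0.6, -0.5, -0.0]
grip_width: -0.0003
grasp_force: 0.2
```

Emit:
{"fn": "apply_moves", "kwargs": {"increments": [[0.008, 0.0005, 0, 0, 1], [0.008, 0.0005, 0, 0, 1], [0.008, 0.0005, 0, 0, 1], [0.008, 0.0005, 0, 0, 1], [0.008, 0.0005, 0, 0, 1]]}}

```text
time_s: 8.05
ee_pos: [0.4953, 0.0559, 0.0164]
eef_rot: [-0.002, 0.685, 0.729, -0.002]
contact_force: [-6.9, -0.7, 3.2]
grip_width: -0.0002
grasp_force: 3.5
```

Emit:
{"fn": "apply_moves", "kwargs": {"increments": [[0.006, 0.0003, 0, 0, 1], [0.006, 0.0003, 0, 0, 1], [0.006, 0.0003, 0, 0, 1], [0.006, 0.0003, 0, 0, 1], [0.006, 0.0003, 0, 0, 1]]}}

```text
time_s: 8.55
ee_pos: [0.5057, 0.0564, 0.016]
eef_rot: [-0.003, 0.685, 0.729, -0.003]
contact_force: [-10.2, -1.2, 3.8]
grip_width: 0.0004
grasp_force: 4.9
```

Emit:
{"fn": "apply_moves", "kwargs": {"increments": [[0.004, 0.0002, 0, 0, 1], [0.004, 0.0002, 0, 0, 1], [0.004, 0.0002, 0, 0, 1]]}}

```text
time_s: 8.85
ee_pos: [0.5097, 0.0566, 0.0158]
eef_rot: [-0.003, 0.685, 0.729, -0.003]
contact_force: [-10.4, -0.5, 4.3]
grip_width: -0.0001
grasp_force: 5.6
```

Emit:
{"fn": "apply_moves", "kwargs": {"increments": [[0.004, 0.0002, 0, 0, 1], [0.004, 0.0002, 0, 0, 1], [0, 0, 0, 0, 1]]}}

```text
time_s: 9.15
ee_pos: [0.5109, 0.0567, 0.0152]
eef_rot: [-0.004, 0.685, 0.729, -0.004]
contact_force: [-14.6, 0.2, 6.7]
grip_width: 0.0001
grasp_force: 7.4
```

Emit:
{"fn": "apply_moves", "kwargs": {"increments": [[0.004, 0.0002, 0, 0, 1], [0.004, 0.0002, 0, 0, 1], [0, 0, 0, 0, 1]]}}

```text
time_s: 9.45
ee_pos: [0.511, 0.0567, 0.0144]
eef_rot: [-0.006, 0.685, 0.729, -0.006]
contact_force: [-20.7, 0.3, 8.1]
grip_width: -0.0
grasp_force: 10.5
```

Emit:
{"fn": "apply_moves", "kwargs": {"increments": [[0.005, 0.0003, 0, 0, 1], [0, 0, 0, 0, 1], [0, 0, 0, 0, 1], [0, 0, 0, 0, 1]]}}

```text
time_s: 9.85
ee_pos: [0.511, 0.0566, 0.0139]
eef_rot: [-0.007, 0.685, 0.729, -0.007]
contact_force: [-24.0, -0.2, 10.1]
grip_width: 0.0001
grasp_force: 12.4
```

```bash
python3 - <<'E'
from j import *
f=grab('wrist'); t=grab('top'); np.save('w6.npy',f,allow_pickle=True)
s=arm.read_state(); print(s['ee_pos'],tj(s['ee_pos']),s['contact_force'],s['joint_velocities'].round(3))
for y in(-33,33): print('lug face px',proj(f,np.r_[tw(60,y),.03]).round(1))
o=np.zeros((480,800,3),np.uint8); b=f['pixels'][60:380,280:640]; b=cv2.resize(b,None,fx=1.5,fy=1.5,interpolation=cv2.INTER_CUBIC); o[:480,:540]=b
a=cv2.resize(t['pixels'][200:300,252:338],None,fx=3,fy=3,interpolation=cv2.INTER_CUBIC); o[:300,540:798]=a
cv2.imwrite('pics/fin.png',o)
E
```

```text
[0.5109419  0.05660769 0.01384616] [-6.29783047e+01 -9.97048371e-03] [-25.06554024  -0.47685473  10.17519023] [ 0.001  0.    -0.001 -0.001 -0.001 -0.   ]
lug face px [594.8 396.3]
lug face px [639.2 253.5]
```

View pics/fin.png

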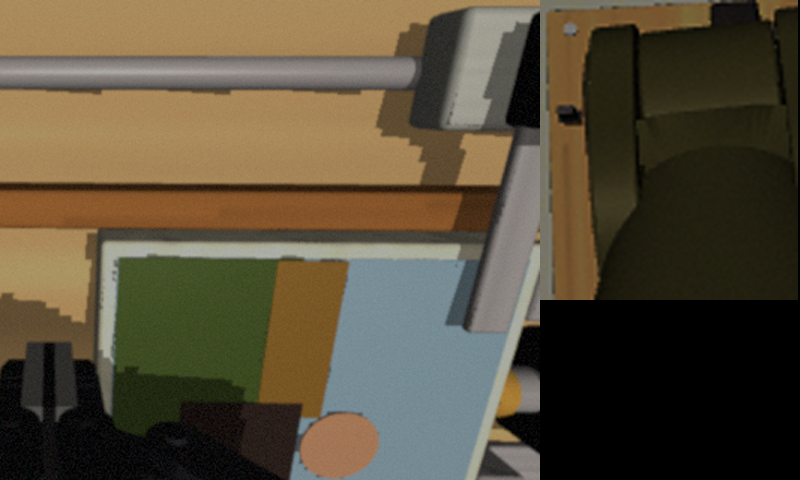

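The view shows the photograph flat with its near-left corner at full-image (347,217). The plunger head is against its far edge and the fingers are pressing with 25 N. The guide and tongue are undisturbed. I'll check the home position and hand in.

```bash
python3 - <<'E'
from j import *
f=np.load('w6.npy',allow_pickle=True).item()
g=lambda a,b:tj(onz(f,280+a/1.5,60+b/1.5,.03))
n=g(101,242); m=g(538,255); k=g(472,478); print('near-left corner',n,'far edge',m,k)
if abs(n[0]+50)<4 and abs(m[0]-k[0])<3: print(arm.sign_off())
E
```

```text
near-left corner [-49.79919644  44.4134856 ] far edge [57.15631734 42.18299198] [ 57.6690464  -23.81816851]
the job is handed in; nothing more can be done
None
```

I slid the guide until its fin was within about 1 mm of the clip, then pushed the photograph onto the stop lugs and handed the job in at about 10 s of robot time, still pressing it there with about 25 N. It measured flat and square in the last picture, with nothing else on the desk touched.

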